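Unlock and test-run the jar-cap tightener

ROBOT

A 6-joint arm with a two-finger parallel gripper is mounted at the origin on a cart in front of the work surface, level with it; the furniture and walls round the work are solid. World frame = base frame: x ahead of the robot, y to its left, z up, the work surface at z = 0. Lengths are in m, angles in rad, forces in N, time in s.
With the tool pointing down it reaches from about 0.375 to 0.925 m from the base axis. Payload 5.7 kg.
Tool frame: the origin (TCP) lies between the finger pads; the fingertips stand 25 mm ahead of it and the grasp point (between the pads) lies 6 mm ahead of it; z points along the fingers, y is the line along which they close (so a half turn about z gives the same grasp; the last joint's range is limited). The gripper opens to 88 mm and grips with 3 to 60 N. Pads are 20 mm wide; open, the fingers measure 115 mm over their backs; the gripper's body (75 mm by 178 mm) begins 61 mm behind the grasp point.
Start: joints at [-1.264, 0.359, 1.51, -0, 1.272, -0.115], TCP at [0.246, -0.547, 0.215] pointing down, gripper open.
Joint ranges: [-2.97, 2.97], [-1.01, 2.36], [0.21, 2.38], [-0.96, 4.11], [0.2, 2.71], [-2.98, 2.98]. Speed limits (rad/s): [2.39, 2.39, 3.14, 3.14, 3.14, 3.14].

INTERFACE

Orientations are given as a unit quaternion [x, y, z, w].
In Python, from workcell import telemetry, viewer, job_done gives the robot as it stands.
- The arm moves only by the tool servo_tool, never from a script. Its argument "increments" is a list of rows, each an object with "translation": the shift along the world's x, y, z in mm, a list of three; "rotation": the turn, a rotation vector about the world's x, y, z in degrees, a list of three. In form: [{"translation": [tx, ty, tz], "rotation": [ax, ay, az]}, ...]. A call has 1 to 10 rows; each row is the pose to reach, as a shift and turn from the pose commanded when the call began; what a row does not reach only later rows make up. A row lasts 1/10 s, in which the tool goes at most 50 mm and 8.59 degrees, less where a joint would pass 70% of its speed; a pose out of reach is approached as far as the arm can. A call with a gripper value outside its range is refused whole. "claw" is the opening, from 0 (shut) to 1 (fully open), set as the call begins (left out, the last holds). The fingers move at their own pace and stop on an object; "grip_force" is the grip in N (left out, the last holds). Time passes only in rows, so rows that repeat a pose let the fingers close. It gives the time, the measured TCP pose, the force, the opening and the grip force at its end, in the units of the state.
- telemetry.sense(): the state, without advancing time (a new reading comes with each control period).
- viewer.grab_frame(name): name is "side" or "top" or "wrist"; returns a dict with "frame" (384x512x3 uint8, red, green, blue), "range_z" (384x512 float32, m along the optical axis (not along the pixel's ray), 0 where there is no reading), "fx", "fy", "cx", "cy" (pixels), "T" (4x4, takes a point from camera to world coordinates). Camera axes: x right, y up, looking along -z (the intrinsics and any distortion apply to the point x, -y, -z); pixel columns grow to the right and rows downward; lengths in m; the calibration is good to about 2 mm. A picture is of the moment at which its call begins.
- job_done(): hands the job in; it is judged then, once.
The state is a dict: "t": time; "joint_pos": joint angles; "joint_vel": joint speeds; "effort": joint torques, N m; "position": TCP position; "ee_rot": TCP orientation; "ft_force": force on the tool from outside, world axes, zero at the start; "torque": the same for the moment, N m; "grip_width": finger opening in m; "finger_force": force on a finger pad.
Only numpy, scipy, OpenCV 4.12 (cv2) and the standard library are available. Lean on these libraries where they do the work, as an engineer would, in place of code of your own. Each camera call takes 0.05 s, during which the arm holds its last target. There are 200 camera calls.

TASK

Get the jar-cap tightener ready for the shift: on the orange tool with the wide white chuck, flip the red lock-off lever all the way forward (toward the chuck), then squeeze the black paddle fully in against the tool's body, keep it squeezed for about a second and let go so that it springs back out. Leave the red lever forward, and do not touch the blue tool.

Things in the scene. Friction and masses are not known exactly. Their poses are not given: they have to be found in the camera images.
- jar_squeeze (a point): Squeeze place of the orange jar-cap tool (wide white chuck, 84 mm), clamped level on the bench: on the axis of its 40 mm thick barrel, 75 mm above the bench. x: forward along the barrel to the chuck (109 to 145 mm ahead), y: to the paddle side, z: up. Barrel and paddle are clear on both sides here down to a 10 mm plate on the bench; straps 82 mm ahead and 87 mm behind, top 26 mm above.
- jar_lever (a joint): Red lock-off lever, rad: 0 locked, leaning 40 deg back; 1.4 forward stop, 40 deg to the chuck. Starts at 0 to 0.2, stays where left, under 1 N at the tip moves it. Pivot (along y) from the squeeze place: 40 mm forward, 39 to the paddle side, 19 up. Tab 14 mm wide, 6 thick, 40 long: locked tip 14 mm forward, 50 up. Barrel top 20 up, paddle top 13 up. Locked, its foot blocks the paddle; forward, it frees it.
- jar_paddle (a joint): Black paddle, an upright strip 26 mm high, 6 thick, along the +y side of the barrel from its hinge 57 mm behind the squeeze place to 58 mm ahead. rad: 0 out, 0.14 fully in on the barrel; springs back out. At the squeeze place its outer face is at y = 36 mm when out, 28 mm when fully in; the barrel's other side is at y = -20 mm. A squeeze of 3 N there starts it, 9 N brings it home.
- bottle_tool: The other tool, same shape and size but with a blue housing and a narrow white chuck (38 mm across), in a cradle fixed to the bench; to be left alone. Origin: centre of the underside of its 190 x 90 mm cradle plate, on the bench top; x: along the barrel toward its chuck (ends at 140 mm; tail at -139 mm), y: to its paddle side, z: up. Its highest point is its red lever, 125 mm (134 mm when upright).

How it is judged:
By the outcome, as a careful person would: the job done as asked, in the order asked, and still so for the second after the job is handed in, with the robot touching nothing.
It also fails if it takes over 40 s, if anything falls off the work surface, if the arm or the gripper's body presses on something with over 40 N, if the wrist force passes 120 N, or if a joint passes its speed limit or range.

## Working session

There is one attempt and no reset: what is moved stays moved. The work goes in short steps, Python scripts to look and compute and a tool call to move; the robot and the scene stay as the last step left them, time stands still between calls to the robot, and variables do not carry over. Pictures are saved under pics/ and viewed, at most 10 in all, crops included, and the job is handed in when it is done.

Besides the shell and the picture viewer there is one more tool, called after "Emit:" by a JSON object that holds its "name" and its "arguments". servo_tool: Moves the arm, as the interface text tells. Its arguments: {"type":"object","properties":{"increments":{"type":"array"},"claw":{"type":"number"},"grip_force":{"type":"number"}},"required":["increments"]}

```bash
mkdir -p pics
cat > h.py <<'E'
import numpy as np, cv2, json
from workcell import telemetry, viewer, job_done
def grab(n):
    d=viewer.grab_frame(n); return d
def cloud(d):
    z=d["range_z"]; v,u=np.mgrid[:z.shape[0],:z.shape[1]]
    P=np.stack([(u-d["cx"])/d["fx"]*z,-(v-d["cy"])/d["fy"]*z,-z],-1)
    return P@d["T"][:3,:3].T+d["T"][:3,3]
E
python3 - <<'E'
from h import *
ims=[]
for n in("top","side"):
    d=grab(n); np.savez(f"{n}.npz",P=cloud(d),f=d["frame"],z=d["range_z"]); 
    print(n,{k:d[k] for k in d if k not in("frame","range_z")})
    cv2.imwrite(f"pics/{n}0.png",d["frame"][...,::-1])
print(telemetry.sense())
E
```

```text
top {'fx': 382.02182017743456, 'fy': 382.02182017743456, 'cx': 254.48429480318936, 'cy': 191.16701769075914, 'T': array([[ 0.01508859,  0.98699691, -0.16002948,  0.37274754],
       [-0.9998167 ,  0.01677958,  0.00922063,  0.01797583],
       [ 0.01178597,  0.15986102,  0.98706917,  0.92768406],
       [ 0.        ,  0.        ,  0.        ,  1.        ]])}
side {'fx': 405.2851446824052, 'fy': 405.2851446824052, 'cx': 248.8575789690865, 'cy': 191.5685529257903, 'T': array([[-0.99484301, -0.05582882,  0.08467899,  0.55147458],
       [ 0.10071845, -0.44527633,  0.88971051,  0.80245515],
       [-0.01196594,  0.89365102,  0.44860303,  0.47578595],
       [ 0.        ,  0.        ,  0.        ,  1.        ]])}
{'t': 0.1, 'joint_pos': array([-1.26408043e+00,  3.59466251e-01,  1.51130590e+00,  6.28827172e-05,
        1.27252388e+00, -1.15099440e-01]), 'joint_vel': array([ 6.35096484e-04, -1.18370980e-03, -1.41200398e-03,  1.29998584e-03,
       -1.38859389e-03,  7.34153390e-05]), 'effort': array([ 1.41903189e-05, -5.16358101e+01, -2.71407187e+01,  6.75975974e-02,
        2.76186748e-02, -4.02002570e-05]), 'position': array([ 0.24547208, -0.54679189,  0.21388083]), 'ee_rot': array([ 9.77842884e-01,  2.09338404e-01, -5.15663523e-05, -8.50654448e-04]), 'ft_force': array([ 0.25559025,  0.59666987, -0.48388214]), 'torque': array([ 0.01964128, -0.03320288,  0.00913495]), 'finger_force': 0.0, 'grip_width': 0.08755197372696459}
```

View pics/top0.png

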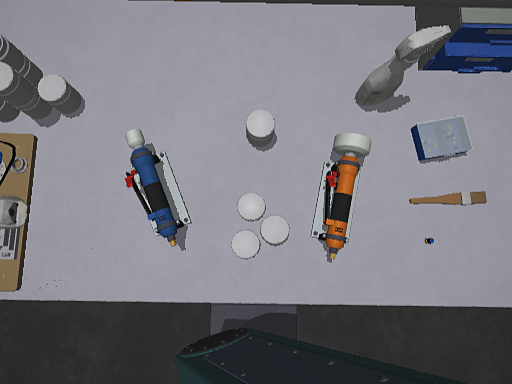

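View pics/side0.png

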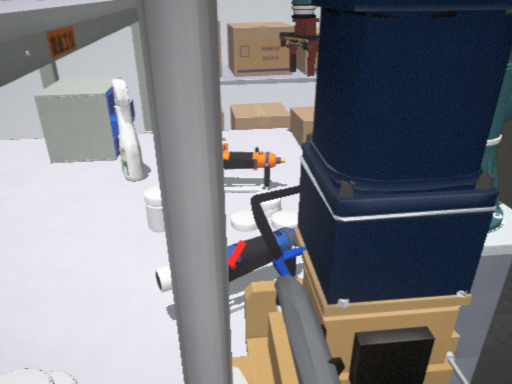

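The top view shows the orange tool from its chuck (350,145) to its tail (332,255). The red lever is at (330,180), with the paddle on the image-left side (+y). In the side view the orange tool is mostly hidden.

Run:
```python
from h import *
s=np.load("top.npz");P,f,z=s["P"],s["f"],s["z"]
hsv=cv2.cvtColor(f,cv2.COLOR_RGB2HSV);h,S,V=[hsv[...,i].astype(int) for i in range(3)]
v,u=np.mgrid[:384,:512]; box=(u>300)&(u<385)&(v>125)&(v<270)&(z>0)
o=box&(h>7)&(h<22)&(S>150)&(V>80); r=box&((h<5)|(h>174))&(S>150)&(V>80)
def st(n,m):
    Q=P[m]; print(n,m.sum(),Q.min(0).round(3),Q.max(0).round(3),np.median(Q,0).round(3))
st("orange",o);st("red",r)
w=box&(S<40)&(V>150)&(P[...,2]>.06);st("chuck",w)
a=P[o&(P[...,2]>.075)]; c=a[:,:2].mean(0); print(c,cv2.fitLine(a[:,:2].astype(np.float32),cv2.DIST_HUBER,0,.01,.01).ravel())
body=box&(P[...,2]>.085)&~r; 
for x in np.arange(.28,.55,.015):
    m=body&(abs(P[...,0]-x)<.006)
    if m.sum()>2: print(round(x,3),m.sum(),P[m][:,1].min().round(4),P[m][:,1].max().round(4),P[m][:,2].max().round(4))
print(P[r].round(3)[np.argsort(P[r][:,2])][::4])
cv2.imwrite("pics/c1.png",cv2.resize(f[120:270,290:400,::-1],None,fx=4,fy=4,interpolation=cv2.INTER_CUBIC))
```

```text
orange 998 [ 0.365 -0.245  0.002] [ 0.611 -0.146  0.101] [ 0.516 -0.184  0.093]
red 98 [ 0.517 -0.184  0.022] [ 0.572 -0.148  0.129] [ 0.539 -0.158  0.102]
chuck 376 [ 0.404 -0.244  0.07 ] [ 0.641 -0.146  0.121] [ 0.623 -0.207  0.114]
[ 0.4915121  -0.18319883] [ 0.98007685 -0.19861877  0.4915121  -0.18319882]
0.385 34 -0.1811 -0.1566 0.0932
0.4 97 -0.19 -0.1523 0.1001
0.415 93 -0.1875 -0.1503 0.1
0.43 86 -0.1932 -0.1567 0.0995
0.445 106 -0.1955 -0.1473 0.0972
0.46 100 -0.1975 -0.1508 0.0982
0.475 112 -0.2007 -0.1506 0.0984
0.49 103 -0.2056 -0.1512 0.0976
0.505 94 -0.2057 -0.1519 0.0978
0.52 99 -0.208 -0.1488 0.1272
0.535 95 -0.2136 -0.1483 0.1136
0.55 111 -0.2171 -0.1548 0.1011
[[ 0.572 -0.18   0.022]
 [ 0.558 -0.175  0.079]
 [ 0.55  -0.172  0.082]
 [ 0.552 -0.169  0.083]
 [ 0.552 -0.164  0.084]
 [ 0.549 -0.173  0.086]
 [ 0.554 -0.166  0.087]
 [ 0.545 -0.148  0.096]
 [ 0.54  -0.148  0.098]
 [ 0.542 -0.159  0.098]
 [ 0.542 -0.166  0.099]
 [ 0.542 -0.15   0.099]
 [ 0.539 -0.16   0.102]
 [ 0.536 -0.16   0.104]
 [ 0.536 -0.153  0.105]
 [ 0.533 -0.152  0.111]
 [ 0.532 -0.149  0.112]
 [ 0.53  -0.155  0.115]
 [ 0.527 -0.161  0.118]
 [ 0.524 -0.15   0.12 ]
 [ 0.523 -0.151  0.125]
 [ 0.521 -0.149  0.126]
 [ 0.517 -0.159  0.127]
 [ 0.519 -0.161  0.127]
 [ 0.519 -0.159  0.128]]
```

View pics/c1.png

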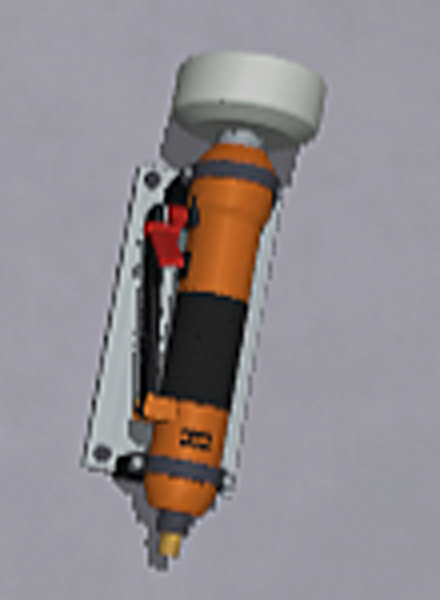

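The tool frame comes out at yaw ≈ -11° with the squeeze place ≈ (0.497, -0.187). The lever tip at z ≈ 0.128 and barrel top at ≈ 0.097 both match the given heights. Next I move to a hover behind the lever and check from near.

Emit:
{"name": "servo_tool", "arguments": {"increments": [{"translation":[20,35,30],"rotation":[0,0,-4]},{"translation":[45,80,40],"rotation":[0,0,-8]},{"translation":[70,120,50],"rotation":[0,0,-12]},{"translation":[95,165,50],"rotation":[0,0,-16]},{"translation":[115,205,50],"rotation":[0,0,-20]},{"translation":[140,245,50],"rotation":[0,0,-24]},{"translation":[160,285,50],"rotation":[0,0,-28]},{"translation":[185,325,50],"rotation":[0,0,-32]},{"translation":[210,365,50],"rotation":[0,0,-35]},{"translation":[230,404,50],"rotation":[0,0,-35]}]}}

```text
t: 1.1
position: [0.4765, -0.1415, 0.2645]
ee_rot: [0.995, -0.095, 0.0, -0.0]
ft_force: [1.3, -1.0, -0.3]
grip_width: 0.0875
finger_force: 0.0
```

Emit:
{"name": "servo_tool", "arguments": {"increments": [{"translation":[0,0,0],"rotation":[0,0,0]},{"translation":[0,0,0],"rotation":[0,0,0]},{"translation":[0,0,0],"rotation":[0,0,0]}], "claw": 0}}

```text
t: 1.4
position: [0.475, -0.1442, 0.2644]
ee_rot: [0.996, -0.095, -0.0, 0.0]
ft_force: [-0.0, 0.6, -0.5]
grip_width: 0.0674
finger_force: 0.0
```

Run:
```python
from h import *
d=grab("wrist");P,f,z=cloud(d),d["frame"],d["range_z"];np.savez("w1.npz",P=P,f=f,z=z)
cv2.imwrite("pics/w1.png",f[...,::-1])
hsv=cv2.cvtColor(f,cv2.COLOR_RGB2HSV);h,S,V=[hsv[...,i].astype(int) for i in range(3)]
near=(z>0)&(abs(P[...,0]-.5)<.17)&(abs(P[...,1]+.19)<.1)
r=near&((h<5)|(h>174))&(S>150)&(V>80)&(P[...,2]>.05)
Q=P[r];print(r.sum());t=Q[Q[:,2]>Q[:,2].max()-.004];print("tip",t.mean(0).round(4),Q[:,2].max())
o=near&(P[...,2]>.088)&(P[...,2]<.1)&~r
c=np.array([.497,-.187])
for yaw in(-11.,):
    a=np.radians(yaw);F=np.array([np.cos(a),np.sin(a)]);L=np.array([-F[1],F[0]])
    q=(P[...,:2]-c); X,Y=q@F,q@L
    for x in np.arange(-.09,.11,.015):
        m=o&(abs(X-x)<.005)&(abs(Y)<.03)
        if m.sum()>20: print(round(x,3),m.sum(),Y[m].min().round(4),Y[m].max().round(4),P[m][:,2].max().round(4), Y[m&(P[...,2]>P[m][:,2].max()-.002)].mean().round(4))
    print("tip XY",X[r][Q[:,2]>Q[:,2].max()-.004].mean(),Y[r].min(),Y[r].max())
    k=near&(S<40)&(V>120)&(P[...,2]>.105)&(X>.08)
    if k.sum(): print("chuck",X[k].min(),X[k].max(),Y[k].min(),Y[k].max(),P[k][:,2].max())
s=telemetry.sense();print(s["t"],s["position"],s["ee_rot"],s["ft_force"],s["grip_width"])
```

```text
431
tip [ 0.5213 -0.156   0.1264] 0.12837989559615992
-0.09 171 -0.0181 0.0185 0.0989 -0.0002
-0.075 175 -0.0165 0.0148 0.0976 -0.0005
-0.06 248 -0.0157 0.0292 0.0965 -0.0
-0.045 204 -0.0165 0.028 0.0977 -0.0008
-0.03 220 -0.016 0.0294 0.0983 0.0005
-0.015 212 -0.0164 0.0295 0.0969 -0.0004
0.0 220 -0.016 0.0296 0.0973 -0.0003
0.015 209 -0.0164 0.0152 0.0971 -0.0003
0.03 212 -0.0159 0.0155 0.0965 0.0001
0.045 240 -0.0162 0.0289 0.0968 0.0002
0.06 303 -0.0201 0.0185 0.1 -0.0006
0.075 315 -0.0227 0.021 0.0999 -0.0017
0.09 257 -0.0224 0.0189 0.0997 0.0
0.105 153 -0.0285 0.0282 0.1 -0.0026
tip XY 0.017955269580590613 0.023774568414450043 0.04628345323593745
chuck 0.1092276937325938 0.1444248351187838 -0.030913033894100658 0.0298575403006098 0.11903183240779619
1.45 [ 0.47496944 -0.1444935   0.26446039] [ 9.95471882e-01 -9.50559782e-02 -2.71274658e-04  1.39599398e-04] [-0.23382217 -0.20235956  0.03143567] 0.0633816965529451
```

View pics/w1.png

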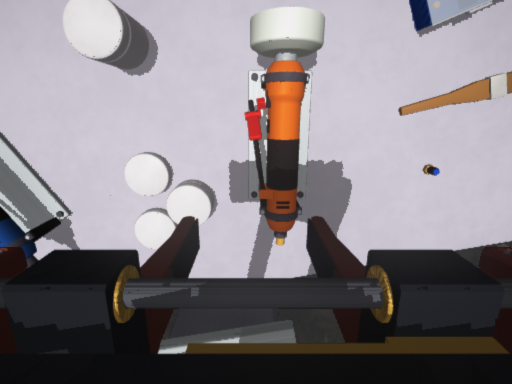

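The wrist view shows the red lever at (254,122) leaning back, the chuck at (287,32), and the barrel axis along u ≈ 284. Barrel, paddle and chuck extents match the guess: s = (0.497, -0.187), yaw -11°. I close the fingers, descend behind the lever and push it forward.

Emit:
{"name": "servo_tool", "arguments": {"increments": [{"translation":[0,0,0],"rotation":[0,0,0]},{"translation":[0,0,0],"rotation":[0,0,0]},{"translation":[0,1,-15],"rotation":[0,0,0]},{"translation":[0,1,-35],"rotation":[0,0,0]},{"translation":[0,1,-60],"rotation":[0,0,0]},{"translation":[0,1,-85],"rotation":[0,0,0]},{"translation":[0,1,-110],"rotation":[0,0,0]},{"translation":[0,1,-125],"rotation":[0,0,0]},{"translation":[0,1,-133],"rotation":[0,0,0]},{"translation":[0,1,-133],"rotation":[0,0,0]}], "claw": 0}}

```text
t: 2.45
position: [0.4749, -0.1426, 0.1308]
ee_rot: [0.995, -0.095, -0.001, -0.0]
ft_force: [-0.5, 0.4, -0.3]
grip_width: 0.0002
finger_force: 0.0
```

Emit:
{"name": "servo_tool", "arguments": {"increments": [{"translation":[6,-1,0],"rotation":[0,0,0]},{"translation":[12,-2,0],"rotation":[0,0,0]},{"translation":[18,-3.5,0],"rotation":[0,0,0]},{"translation":[24,-4.5,0],"rotation":[0,0,0]},{"translation":[30,-6,0],"rotation":[0,0,0]},{"translation":[36,-7,0],"rotation":[0,0,0]},{"translation":[42,-8,0],"rotation":[0,0,0]},{"translation":[48,-9.5,0],"rotation":[0,0,0]},{"translation":[54,-10.5,0],"rotation":[0,0,0]},{"translation":[58,-11.5,0],"rotation":[0,0,0]}]}}

```text
t: 3.45
position: [0.5343, -0.154, 0.1316]
ee_rot: [0.996, -0.094, 0.0, -0.0]
ft_force: [-0.6, -0.5, -0.8]
grip_width: 0.0005
finger_force: 0.0
```

Emit:
{"name": "servo_tool", "arguments": {"increments": [{"translation":[3,-0.5,0],"rotation":[0,0,0]},{"translation":[5,-1,0],"rotation":[0,0,0]},{"translation":[6,-1,0],"rotation":[0,0,0]},{"translation":[6,-1,0],"rotation":[0,0,0]}]}}

```text
t: 3.85
position: [0.5396, -0.1549, 0.1316]
ee_rot: [0.996, -0.094, -0.0, -0.0]
ft_force: [1.6, 0.1, 0.6]
grip_width: 0.0007
finger_force: 0.0
```

Emit:
{"name": "servo_tool", "arguments": {"increments": [{"translation":[1,0,0],"rotation":[0,0,0]},{"translation":[2,-0.5,0],"rotation":[0,0,0]},{"translation":[2,-0.5,0],"rotation":[0,0,0]}]}}

```text
t: 4.15
position: [0.5417, -0.1555, 0.1317]
ee_rot: [0.996, -0.094, 0.0, -0.0]
ft_force: [0.2, -0.2, -0.2]
grip_width: 0.0007
finger_force: 0.0
```

Emit:
{"name": "servo_tool", "arguments": {"increments": [{"translation":[1,0,0],"rotation":[0,0,0]},{"translation":[2,-0.5,0],"rotation":[0,0,0]},{"translation":[2,-0.5,0],"rotation":[0,0,0]}]}}

```text
t: 4.45
position: [0.5438, -0.156, 0.1317]
ee_rot: [0.996, -0.094, 0.0, -0.0]
ft_force: [-0.6, -0.8, -0.7]
grip_width: 0.0003
finger_force: 0.0
```

```bash
cat > lev.py <<'E'
from h import *
import sys
s=telemetry.sense();print(s["t"],s["position"],s["ft_force"])
for n in sys.argv[1:]:
    d=grab(n);P,f,z=cloud(d),d["frame"],d["range_z"]
    hsv=cv2.cvtColor(f,cv2.COLOR_RGB2HSV);h,S,V=[hsv[...,i].astype(int) for i in range(3)]
    F=np.array([.9816,-.1908]);L=np.array([.1908,.9816]);q=P[...,:2]-[.497,-.187];X,Y=q@F,q@L
    r=(z>0)&(X>-.02)&(X<.1)&(Y>.02)&(Y<.06)&((h<5)|(h>174))&(S>150)&(V>60)&(P[...,2]>.05)
    print(n,r.sum())
    if r.sum():
        Q=np.c_[X[r],Y[r],P[r][:,2]]; Q=Q[np.argsort(Q[:,2])]; print(Q[::max(1,len(Q)//12)].round(3))
E
python3 lev.py top wrist
```

```text
4.45 [ 0.54384552 -0.15596674  0.13166039] [-0.62043346 -0.75267079 -0.71410292]
top 0
wrist 464
[[0.059 0.027 0.077]
 [0.048 0.025 0.081]
 [0.057 0.025 0.083]
 [0.054 0.027 0.084]
 [0.051 0.031 0.086]
 [0.046 0.029 0.093]
 [0.044 0.035 0.097]
 [0.042 0.044 0.098]
 [0.043 0.036 0.099]
 [0.041 0.04  0.099]
 [0.039 0.041 0.1  ]
 [0.037 0.036 0.101]
 [0.037 0.04  0.104]]
```

Run:
```python
from h import *
d=grab("wrist");cv2.imwrite("pics/w2.png",d["frame"][...,::-1])
P=cloud(d);z=d["range_z"];print(d["T"].round(3))
```

```text
[[-0.189  0.946  0.263  0.616]
 [-0.982 -0.182 -0.051 -0.17 ]
 [-0.001 -0.268  0.963  0.302]
 [ 0.     0.     0.     1.   ]]
```

View pics/w2.png

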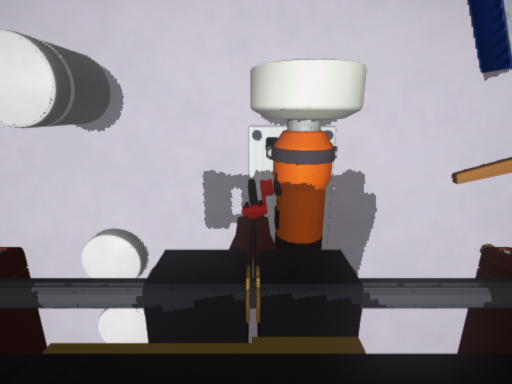

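The view shows the shut fingertips at about (255,220) with a red patch at (255,211) just past them. It doesn't settle which way the tab leans, so I read the depth profile there.

Run:
```python
from h import *
d=grab("wrist");P=cloud(d);f=d["frame"]
F=np.array([.9816,-.1908]);L=np.array([.1908,.9816]);q=P[...,:2]-[.497,-.187];X,Y=q@F,q@L
for u in(245,254,263):
  for v in range(184,262,4): print(u,v,f[v,u],(1e3*np.array([X[v,u],Y[v,u],P[v,u,2]])).round())
cv2.imwrite("pics/w3.png",cv2.resize(f[160:280,190:330,::-1],None,fx=5,fy=5,interpolation=cv2.INTER_CUBIC))
```

```text
245 184 [114 109 116] [36. 47. -1.]
245 188 [113 109 116] [32. 47.  1.]
245 192 [114 110 117] [27. 47.  0.]
245 196 [113 108 116] [22. 47.  1.]
245 200 [112 108 115] [18. 47.  1.]
245 204 [44 40 43] [43. 45. 92.]
245 208 [99 32 33] [42. 45. 97.]
245 212 [130  33  33] [39. 45. 98.]
245 216 [65 31 31] [ 52.  44. 140.]
245 220 [49 33 33] [ 52.  43. 146.]
245 224 [48 31 30] [ 52.  43. 153.]
245 228 [47 30 29] [ 52.  43. 159.]
245 232 [47 31 30] [ 51.  43. 163.]
245 236 [47 30 29] [ 51.  43. 168.]
245 240 [46 29 29] [ 52.  43. 173.]
245 244 [45 28 27] [ 52.  43. 178.]
245 248 [43 27 27] [ 52.  42. 182.]
245 252 [27 25 27] [ 74.  41. 227.]
245 256 [26 24 25] [ 74.  41. 229.]
245 260 [24 22 24] [ 74.  41. 231.]
254 184 [39 36 37] [57. 38. 81.]
254 188 [36 32 33] [55. 38. 87.]
254 192 [35 32 33] [52. 38. 88.]
254 196 [35 30 32] [49. 38. 89.]
254 200 [34 29 32] [45. 38. 88.]
254 204 [74 29 30] [44. 38. 94.]
254 208 [126  30  29] [42. 38. 98.]
254 212 [119  29  29] [ 40.  38. 100.]
254 216 [116  28  27] [ 37.  38. 102.]
254 220 [33 26 27] [ 51.  38. 143.]
254 224 [32 26 27] [ 50.  38. 148.]
25
[... 344 characters left out ...]
[57. 31. 82.]
263 188 [122  32  32] [54. 31. 83.]
263 192 [118  30  30] [52. 31. 86.]
263 196 [118  30  29] [49. 31. 89.]
263 200 [116  29  28] [47. 31. 92.]
263 204 [102  27  26] [45. 31. 96.]
263 208 [132  30  28] [42. 31. 98.]
263 212 [105  26  24] [ 40.  31. 100.]
263 216 [61 30 28] [ 52.  33. 140.]
263 220 [46 28 26] [ 52.  33. 147.]
263 224 [45 27 25] [ 52.  33. 152.]
263 228 [47 27 26] [ 52.  33. 159.]
263 232 [45 26 24] [ 52.  33. 163.]
263 236 [45 26 24] [ 53.  34. 170.]
263 240 [44 25 23] [ 52.  34. 173.]
263 244 [43 24 22] [ 52.  34. 178.]
263 248 [41 24 21] [ 52.  34. 183.]
263 252 [23 20 21] [ 74.  36. 227.]
263 256 [22 20 20] [ 74.  36. 229.]
263 260 [23 20 21] [ 74.  36. 232.]
```

View pics/w3.png

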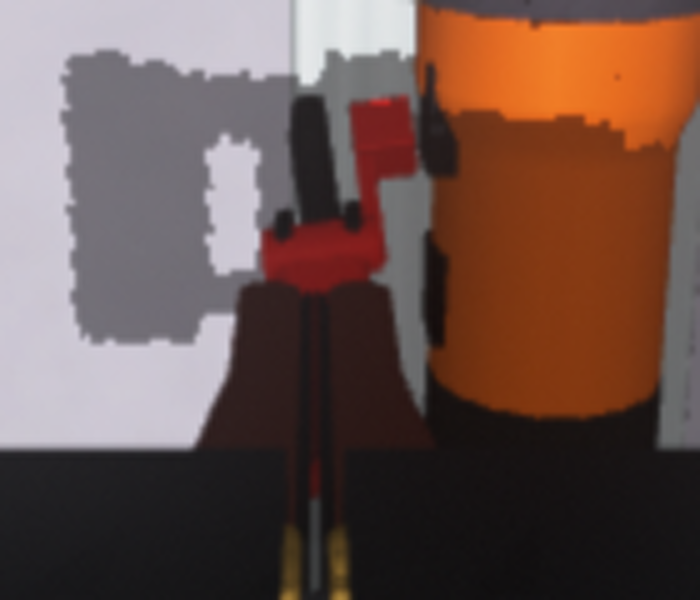

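Run:
```python
from h import *
s=np.load("w1.npz");P,f=s["P"],s["f"]
for (u,v0,v1) in((190,212,250),(196,212,250),(318,212,250),(325,212,250)):
  for v in range(v0,v1,4): print(u,v,f[v,u],(1e3*(P[v,u]-[.475,-.1445,.2645])).round())
d=grab("wrist");P=cloud(d);z=d["range_z"];f=d["frame"]
F=np.array([.9816,-.1908]);L=np.array([.1908,.9816]);q=P[...,:2]-[.497,-.187];X,Y=q@F,q@L
m=(z>0)&(P[...,2]>.105)&(P[...,2]<.15)&(abs(Y-.038)<.04)
v,u=np.nonzero(m&(np.arange(512)<300)&(np.arange(384)[:,None]>190))
for i in np.argsort(P[v,u,2])[:30:2]: print(u[i],v[i],f[v[i],u[i]],(1e3*np.array([X[v[i],u[i]],Y[v[i],u[i]],P[v[i],u[i],2]])).round())
d=grab("side");cv2.imwrite("pics/s2.png",cv2.resize(d["frame"][110:240,150:330,::-1],None,fx=4,fy=4))
```

```text
190 212 [232 230 231] [ -53.  105. -226.]
190 216 [115 103 103] [19. 35.  8.]
190 220 [61 48 48] [19. 34. 15.]
190 224 [60 48 48] [18. 33. 21.]
190 228 [51 44 46] [17. 32. 24.]
190 232 [43 42 44] [17. 31. 29.]
190 236 [41 40 42] [15. 31. 30.]
190 240 [40 39 41] [13. 32. 31.]
190 244 [39 38 40] [11. 32. 32.]
190 248 [38 36 38] [10. 32. 33.]
196 212 [231 229 230] [ -54.   96. -226.]
196 216 [230 228 229] [ -60.   98. -226.]
196 220 [53 52 54] [17. 31. 13.]
196 224 [45 44 46] [15. 31. 13.]
196 228 [44 43 44] [13. 32. 15.]
196 232 [43 42 44] [11. 32. 15.]
196 236 [42 41 43] [ 9. 32. 16.]
196 240 [40 39 42] [ 6. 33. 17.]
196 244 [38 37 39] [ 4. 33. 17.]
196 248 [37 36 39] [ 1. 34. 17.]
318 212 [111 107 116] [-104.  -89. -263.]
318 216 [77 65 68] [  4. -42.   9.]
318 220 [50 35 34] [  4. -41.  14.]
318 224 [50 35 35] [  5. -39.  21.]
318 228 [50 35 35] [  5. -38.  27.]
318 232 [45 33 33] [  4. -37.  30.]
318 236 [33 31 33] [  4. -36.  34.]
318 240 [32 30 32] [  4. -35.  39.]
318 244 [31 29 32] [  2. -35.  38.]
318 248 [31 29 31] [ -0. -34.  39.]
325 212 [114 109 118] [-107. -100. -265.]
32
[... 173 characters left out ...]
[  4. -40.  31.]
325 236 [50 35 35] [  5. -39.  37.]
325 240 [49 34 35] [  5. -38.  41.]
325 244 [47 34 34] [  5. -37.  45.]
325 248 [33 30 32] [  4. -36.  47.]
262 216 [64 28 26] [ 51.  33. 139.]
244 216 [66 32 32] [ 51.  44. 139.]
246 216 [74 31 31] [ 52.  43. 140.]
241 216 [78 66 68] [ 52.  46. 140.]
245 216 [65 32 32] [ 52.  44. 140.]
260 217 [50 30 28] [ 51.  34. 141.]
242 217 [52 37 36] [ 51.  45. 141.]
248 217 [60 32 32] [ 51.  42. 141.]
243 217 [51 33 33] [ 51.  45. 141.]
252 219 [48 27 28] [ 50.  39. 141.]
259 216 [77 28 27] [ 52.  35. 141.]
250 219 [48 28 29] [ 50.  41. 141.]
253 219 [45 26 26] [ 50.  39. 141.]
251 219 [39 27 28] [ 50.  40. 142.]
247 217 [54 32 31] [ 52.  42. 142.]
```

View pics/s2.png

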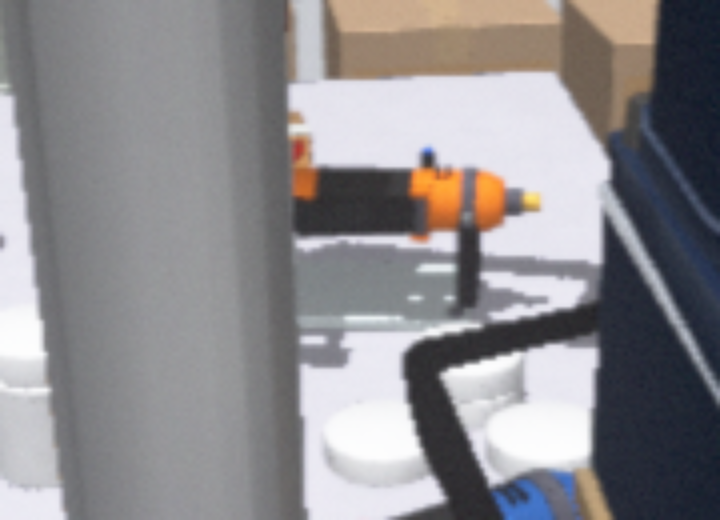

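The side view shows only the barrel, with the lever behind the pole, so it can't tell me. The wrist depth shows the shut fingertips at z ≈ 0.138, and they passed over the lever. The real fingertips are about 33 mm higher than the telemetry implies (body edge likewise). I'll trust the cameras, back off, go lower in guarded steps and push again.

Emit:
{"name": "servo_tool", "arguments": {"increments": [{"translation":[-12,2.5,0],"rotation":[0,0,0]},{"translation":[-30,6,0],"rotation":[0,0,0]},{"translation":[-50,9.5,0],"rotation":[0,0,0]},{"translation":[-64,12.5,0],"rotation":[0,0,0]},{"translation":[-69,13.5,0],"rotation":[0,0,0]},{"translation":[-69,13.5,0],"rotation":[0,0,0]}]}}

```text
t: 5.35
position: [0.474, -0.1422, 0.1318]
ee_rot: [0.996, -0.095, 0.0, -0.0]
ft_force: [0.2, -1.1, 0.3]
grip_width: 0.0006
finger_force: 0.0
```

Emit:
{"name": "servo_tool", "arguments": {"increments": [{"translation":[0,0,-5],"rotation":[0,0,0]},{"translation":[0,0,-10],"rotation":[0,0,0]},{"translation":[0,0,-14],"rotation":[0,0,0]},{"translation":[0,0,-18],"rotation":[0,0,0]},{"translation":[0,0,-18],"rotation":[0,0,0]}]}}

```text
t: 5.85
position: [0.4743, -0.1422, 0.1128]
ee_rot: [0.996, -0.094, -0.001, -0.0]
ft_force: [0.6, -0.3, 0.0]
grip_width: 0.0002
finger_force: 0.0
```

Emit:
{"name": "servo_tool", "arguments": {"increments": [{"translation":[0,0,-3],"rotation":[0,0,0]},{"translation":[0,0,-6],"rotation":[0,0,0]},{"translation":[0,0,-6],"rotation":[0,0,0]}]}}

```text
t: 6.15
position: [0.4744, -0.1423, 0.1073]
ee_rot: [0.996, -0.094, -0.0, -0.0]
ft_force: [-0.9, -0.4, 0.1]
grip_width: 0.0003
finger_force: 0.0
```

```bash
python3 - <<'E'
from h import *
d=grab("wrist");P=cloud(d);z=d["range_z"];f=d["frame"]
F=np.array([.9816,-.1908]);L=np.array([.1908,.9816]);q=P[...,:2]-[.497,-.187];X,Y=q@F,q@L
for u in (248,260):
  for v in range(150,240,5): print(u,v,f[v,u],(1e3*np.array([X[v,u],Y[v,u],P[v,u,2]])).round())
s=telemetry.sense();print(s["t"],s["position"],s["ft_force"])
E
python3 lev.py wrist top
```

```text
248 150 [189  51  51] [ 22.  42. 120.]
248 155 [180  72  76] [ 20.  42. 123.]
248 160 [167  91  95] [ 18.  42. 126.]
248 165 [198 197 200] [-7. 44.  9.]
248 170 [201 204 206] [-12.  44.  10.]
248 175 [201 202 205] [-17.  44.  10.]
248 180 [116 116 118] [-22.  44.  11.]
248 185 [117 116 119] [-27.  44.   9.]
248 190 [115 115 117] [-32.  44.   9.]
248 195 [115 115 117] [-37.  44.  11.]
248 200 [114 115 118] [-42.  44.  10.]
248 205 [113 113 117] [-47.  44.  11.]
248 210 [113 113 116] [-53.  44.  10.]
248 215 [111 112 114] [-58.  44.  10.]
248 220 [51 34 33] [-19.  42. 122.]
248 225 [51 33 32] [-19.  42. 130.]
248 230 [50 31 31] [-19.  42. 137.]
248 235 [49 31 30] [-18.  41. 144.]
260 150 [211  41  39] [ 22.  35. 121.]
260 155 [211  41  39] [ 20.  35. 125.]
260 160 [243  55  51] [ 18.  35. 126.]
260 165 [168  38  37] [ 15.  35. 126.]
260 170 [52 43 46] [ 4. 34. 89.]
260 175 [49 41 44] [ 1. 34. 88.]
260 180 [44 38 40] [-3. 34. 88.]
260 185 [41 35 37] [-6. 34. 88.]
260 190 [43 39 40] [-10.  34.  86.]
260 195 [64 62 64] [-17.  34.  77.]
260 200 [102 104 105] [-42.  32.  12.]
260 205 [119 122 123] [-47.  32.  10.]
260 210 [122 125 126] [-52.  32.  11.]
260 215 [111 112 113] [-58.  32.  11.]
260 220 [49 31 29] [-19.  35. 122.]
260 225 [48 30 28] [-19.  35. 130.]
260 230 [48 29 27] [-19.  35. 136.]
260 235 [46 28 26] [-19.  35. 143.]
6.2 [ 0.47446917 -0.14232859  0.1074477 ] [ 0.29887057 -0.06294134 -0.25728509]
6.2 [ 0.47446917 -0.14232859  0.1074477 ] [ 0.29887057 -0.06294134 -0.25728509]
wrist 1672
[[0.052 0.021 0.069]
 [0.057 0.025 0.083]
 [0.048 0.03  0.09 ]
 [0.041 0.029 0.098]
 [0.039 0.043 0.1  ]
 [0.036 0.04  0.104]
 [0.033 0.04  0.109]
 [0.031 0.035 0.113]
 [0.025 0.041 0.117]
 [0.023 0.041 0.121]
 [0.021 0.033 0.124]
 [0.014 0.039 0.126]
 [0.018 0.036 0.128]]
top 0
```

Confirmed: the lever still leans back (tip at X ≈ 16 mm, z ≈ 0.127) and the fingertips are at about 0.117. I go 10 mm lower and push.

Emit:
{"name": "servo_tool", "arguments": {"increments": [{"translation":[0,0,-4],"rotation":[0,0,0]},{"translation":[0,0,-8],"rotation":[0,0,0]},{"translation":[0,0,-10],"rotation":[0,0,0]},{"translation":[0,0,-10],"rotation":[0,0,0]}]}}

```text
t: 6.7
position: [0.4743, -0.1423, 0.0972]
ee_rot: [0.996, -0.094, -0.0, -0.0]
ft_force: [-0.3, -0.6, -0.2]
grip_width: 0.0006
finger_force: 0.0
```

Emit:
{"name": "servo_tool", "arguments": {"increments": [{"translation":[6,-1,0],"rotation":[0,0,0]},{"translation":[12,-2,0],"rotation":[0,0,0]},{"translation":[18,-3.5,0],"rotation":[0,0,0]},{"translation":[24,-4.5,0],"rotation":[0,0,0]},{"translation":[30,-6,0],"rotation":[0,0,0]},{"translation":[36,-7,0],"rotation":[0,0,0]},{"translation":[42,-8,0],"rotation":[0,0,0]},{"translation":[48,-9.5,0],"rotation":[0,0,0]},{"translation":[54,-10.5,0],"rotation":[0,0,0]},{"translation":[58,-11.5,0],"rotation":[0,0,0]}]}}

```text
t: 7.7
position: [0.533, -0.1539, 0.0975]
ee_rot: [0.996, -0.094, -0.0, -0.0]
ft_force: [-1.5, 1.2, 0.5]
grip_width: 0.0003
finger_force: 1.2
```

```bash
python3 lev.py wrist
```

```text
7.7 [ 0.53301142 -0.1539119   0.09753587] [-1.4945412   1.24647919  0.49086738]
wrist 532
[[0.04  0.022 0.078]
 [0.039 0.024 0.08 ]
 [0.034 0.024 0.081]
 [0.033 0.022 0.083]
 [0.041 0.029 0.098]
 [0.049 0.044 0.129]
 [0.056 0.042 0.13 ]
 [0.055 0.044 0.131]
 [0.051 0.044 0.131]
 [0.052 0.037 0.131]
 [0.055 0.044 0.132]
 [0.053 0.038 0.132]
 [0.055 0.035 0.133]]
```

Now the lever moves; its tip is at X ≈ 54 mm and past upright. I continue to the stop.

Emit:
{"name": "servo_tool", "arguments": {"increments": [{"translation":[3,-0.5,0],"rotation":[0,0,0]},{"translation":[5,-1,0],"rotation":[0,0,0]},{"translation":[7,-1.5,0],"rotation":[0,0,0]},{"translation":[8,-1.5,0],"rotation":[0,0,0]},{"translation":[8,-1.5,0],"rotation":[0,0,0]}]}}

```text
t: 8.25
position: [0.5378, -0.1549, 0.0969]
ee_rot: [0.996, -0.094, -0.003, -0.0]
ft_force: [-7.3, 0.8, 2.6]
grip_width: 0.0005
finger_force: 3.7
```

Emit:
{"name": "servo_tool", "arguments": {"increments": [{"translation":[1,0,0],"rotation":[0,0,0]},{"translation":[2,-0.5,0],"rotation":[0,0,0]},{"translation":[2,-0.5,0],"rotation":[0,0,0]}]}}

```text
t: 8.55
position: [0.538, -0.1549, 0.0967]
ee_rot: [0.996, -0.094, -0.004, -0.001]
ft_force: [-11.4, 0.3, 4.1]
grip_width: 0.0001
finger_force: 5.8
```

```bash
python3 lev.py wrist
```

```text
8.55 [ 0.53798878 -0.15487744  0.09665432] [-11.36414333   0.28550589   4.10938568]
wrist 781
[[0.035 0.021 0.079]
 [0.033 0.021 0.083]
 [0.028 0.02  0.085]
 [0.044 0.03  0.099]
 [0.049 0.036 0.11 ]
 [0.052 0.044 0.116]
 [0.055 0.039 0.119]
 [0.058 0.043 0.123]
 [0.066 0.046 0.124]
 [0.064 0.039 0.125]
 [0.06  0.042 0.125]
 [0.063 0.048 0.126]
 [0.064 0.043 0.127]]
```

The lever is at the forward stop (11 N, tip at X ≈ 65 mm, z ≈ 0.126, as specified). I retreat, rise, open the fingers and centre over the squeeze place.

Emit:
{"name": "servo_tool", "arguments": {"increments": [{"translation":[-8,1.5,0],"rotation":[0,0,0]},{"translation":[-18,3.5,0],"rotation":[0,0,0]},{"translation":[-25,5,5],"rotation":[0,0,0]},{"translation":[-28,5,30],"rotation":[0,0,0]},{"translation":[-35,-5,60],"rotation":[0,0,0]},{"translation":[-40,-15,80],"rotation":[0,0,0]},{"translation":[-44,-25,80],"rotation":[0,0,0]},{"translation":[-44,-25,80],"rotation":[0,0,0]}]}}

```text
t: 9.4
position: [0.4985, -0.182, 0.178]
ee_rot: [0.995, -0.095, 0.001, 0.0]
ft_force: [-0.0, 0.8, 0.1]
grip_width: 0.0004
finger_force: 0.0
```

Emit:
{"name": "servo_tool", "arguments": {"increments": [{"translation":[0,0,0],"rotation":[0,0,0]},{"translation":[0,0,0],"rotation":[0,0,0]},{"translation":[0,0,0],"rotation":[0,0,0]},{"translation":[0,0,0],"rotation":[0,0,0]},{"translation":[0,0,0],"rotation":[0,0,0]},{"translation":[0,0,0],"rotation":[0,0,0]},{"translation":[0,0,0],"rotation":[0,0,0]},{"translation":[0,0,0],"rotation":[0,0,0]},{"translation":[0,0,0],"rotation":[0,0,0]},{"translation":[0,0,0],"rotation":[0,0,0]}], "claw": 1}}

```text
t: 10.4
position: [0.4986, -0.1809, 0.1776]
ee_rot: [0.996, -0.094, 0.0, -0.0]
ft_force: [-0.6, -0.0, 0.1]
grip_width: 0.0771
finger_force: 0.0
```

```bash
python3 lev.py wrist
python3 - <<'E'
from h import *
d=grab("wrist");P=cloud(d);z=d["range_z"];f=d["frame"]
F=np.array([.9816,-.1908]);L=np.array([.1908,.9816]);q=P[...,:2]-[.497,-.187];X,Y=q@F,q@L
s=telemetry.sense();p=s["position"];print("TCP tool",(p[:2]-[.497,-.187])@F,(p[:2]-[.497,-.187])@L,p[2],s["grip_width"])
m=(z>0)&(P[...,2]>.14)&(P[...,2]<.19)
v,u=np.nonzero(m)
for side in(v*0+(Y[v,u]>.0)).astype(bool),~(Y[v,u]>.0):
    a,b=v[side],u[side]
    if len(a): print(len(a),[(g.min().round(4),np.median(g).round(4),g.max().round(4)) for g in(X[a,b],Y[a,b],P[a,b,2])])
cv2.imwrite("pics/w4.png",f[...,::-1])
E
```

```text
10.4 [ 0.49861785 -0.18091362  0.1776439 ] [-0.60488907 -0.04092696  0.10420108]
wrist 710
[[0.023 0.026 0.08 ]
 [0.034 0.027 0.084]
 [0.036 0.028 0.093]
 [0.037 0.041 0.098]
 [0.04  0.041 0.1  ]
 [0.044 0.032 0.104]
 [0.047 0.04  0.109]
 [0.051 0.037 0.113]
 [0.055 0.035 0.118]
 [0.06  0.035 0.122]
 [0.061 0.043 0.124]
 [0.063 0.037 0.126]
 [0.064 0.037 0.127]]
TCP tool 0.0004281633907189775 0.006285025582314359 0.17764861174665758 0.0850819334564344
80 [(np.float64(-0.0081), np.float64(0.0062), np.float64(0.0127)), (np.float64(0.0461), np.float64(0.0465), np.float64(0.0551)), (np.float64(0.1846), np.float64(0.1883), np.float64(0.19))]
86 [(np.float64(-0.0087), np.float64(0.0068), np.float64(0.0129)), (np.float64(-0.0431), np.float64(-0.0348), np.float64(-0.0344)), (np.float64(0.185), np.float64(0.1882), np.float64(0.19))]
```

View pics/w4.png

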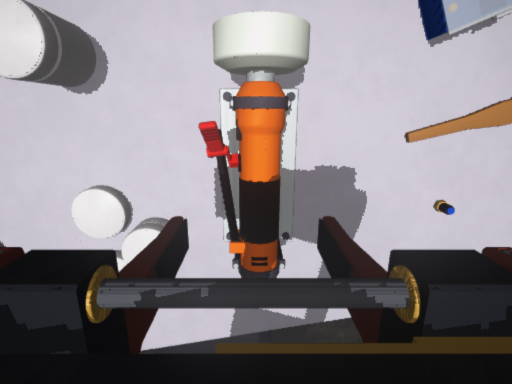

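The lever stays forward (208,138), and the open fingers at (185,235) and (325,235) straddle the barrel and paddle with clearance. I descend.

Emit:
{"name": "servo_tool", "arguments": {"increments": [{"translation":[0,0,-10],"rotation":[0,0,0]},{"translation":[0,0,-25],"rotation":[0,0,0]},{"translation":[0,0,-40],"rotation":[0,0,0]},{"translation":[0,0,-55],"rotation":[0,0,0]},{"translation":[0,0,-70],"rotation":[0,0,0]},{"translation":[0,0,-80],"rotation":[0,0,0]},{"translation":[0,0,-90],"rotation":[0,0,0]},{"translation":[0,0,-95],"rotation":[0,0,0]},{"translation":[0,0,-95],"rotation":[0,0,0]}], "claw": 1}}

```text
t: 11.4
position: [0.4982, -0.1807, 0.082]
ee_rot: [0.996, -0.094, -0.001, -0.0]
ft_force: [-0.4, -0.2, 0.3]
grip_width: 0.0875
finger_force: 0.0
```

Emit:
{"name": "servo_tool", "arguments": {"increments": [{"translation":[0,0,-8],"rotation":[0,0,0]},{"translation":[0,0,-16],"rotation":[0,0,0]},{"translation":[0,0,-24],"rotation":[0,0,0]},{"translation":[0,0,-30],"rotation":[0,0,0]},{"translation":[0,0,-33],"rotation":[0,0,0]},{"translation":[0,0,-33],"rotation":[0,0,0]}]}}

```text
t: 12.0
position: [0.4983, -0.1807, 0.049]
ee_rot: [0.996, -0.094, -0.0, -0.0]
ft_force: [0.2, 0.1, 1.5]
grip_width: 0.0875
finger_force: 0.0
```

```bash
python3 - <<'E'
from h import *
d=grab("wrist");P=cloud(d);z=d["range_z"];f=d["frame"]
F=np.array([.9816,-.1908]);L=np.array([.1908,.9816]);q=P[...,:2]-[.497,-.187];X,Y=q@F,q@L
s=telemetry.sense();p=s["position"];print("TCP tool",(p[:2]-[.497,-.187])@F,(p[:2]-[.497,-.187])@L,p[2],s["grip_width"],s["ft_force"])
cv2.imwrite("pics/w5.png",f[...,::-1])
E
python3 lev.py wrist|tail -2
```

```text
TCP tool 0.0002873159875249118 0.006353450108748609 0.04938632442747948 0.08780964467140169 [0.28603606 0.29435166 0.25179297]
 [0.066 0.034 0.126]
 [0.065 0.037 0.127]]
```

View pics/w5.png

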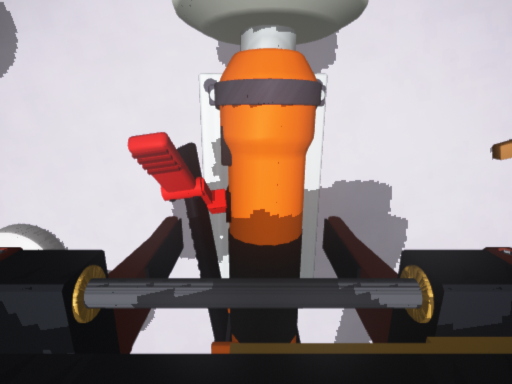

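The fingers straddle the barrel and paddle without contact, with the lever forward at (160,165). I centre by 2 mm and squeeze at 20 N.

Emit:
{"name": "servo_tool", "arguments": {"increments": [{"translation":[-0.5,-2,0],"rotation":[0,0,0]},{"translation":[-0.5,-2,0],"rotation":[0,0,0]},{"translation":[-0.5,-2,0],"rotation":[0,0,0]},{"translation":[-0.5,-2,0],"rotation":[0,0,0]},{"translation":[-0.5,-2,0],"rotation":[0,0,0]},{"translation":[-0.5,-2,0],"rotation":[0,0,0]},{"translation":[-0.5,-2,0],"rotation":[0,0,0]},{"translation":[-0.5,-2,0],"rotation":[0,0,0]}], "claw": 0, "grip_force": 20}}

```text
t: 12.9
position: [0.499, -0.1837, 0.0498]
ee_rot: [0.996, -0.095, 0.001, 0.0]
ft_force: [2.8, -4.2, -2.9]
grip_width: 0.0474
finger_force: 20.0
```

Width 47.4 mm at 20 N means the paddle is fully in (48 expected). I hold, check, then release.

Emit:
{"name": "servo_tool", "arguments": {"increments": [{"translation":[0,0,0],"rotation":[0,0,0]},{"translation":[0,0,0],"rotation":[0,0,0]},{"translation":[0,0,0],"rotation":[0,0,0]},{"translation":[0,0,0],"rotation":[0,0,0]},{"translation":[0,0,0],"rotation":[0,0,0]},{"translation":[0,0,0],"rotation":[0,0,0]},{"translation":[0,0,0],"rotation":[0,0,0]},{"translation":[0,0,0],"rotation":[0,0,0]},{"translation":[0,0,0],"rotation":[0,0,0]}]}}

```text
t: 13.8
position: [0.499, -0.1837, 0.0498]
ee_rot: [0.996, -0.095, 0.001, 0.0]
ft_force: [3.4, -3.8, -3.7]
grip_width: 0.0474
finger_force: 20.0
```

Emit:
{"name": "servo_tool", "arguments": {"increments": [{"translation":[0,0,0],"rotation":[0,0,0]},{"translation":[0,0,0],"rotation":[0,0,0]},{"translation":[0.5,2,0],"rotation":[0,0,0]},{"translation":[0.5,2,0],"rotation":[0,0,0]},{"translation":[0.5,2,0],"rotation":[0,0,0]},{"translation":[0.5,2,0],"rotation":[0,0,0]},{"translation":[0.5,2,0],"rotation":[0,0,0]},{"translation":[0.5,2,0],"rotation":[0,0,0]}], "claw": 1}}

```text
t: 14.6
position: [0.4985, -0.1809, 0.0496]
ee_rot: [0.996, -0.094, -0.0, -0.0]
ft_force: [-0.9, 0.9, 0.0]
grip_width: 0.0879
finger_force: 0.0
```

Emit:
{"name": "servo_tool", "arguments": {"increments": [{"translation":[0,0,10],"rotation":[0,0,0]},{"translation":[0,0,25],"rotation":[0,0,0]},{"translation":[0,0,45],"rotation":[0,0,0]},{"translation":[0,0,65],"rotation":[0,0,0]},{"translation":[0,0,85],"rotation":[0,0,0]},{"translation":[0,0,105],"rotation":[0,0,0]},{"translation":[0,0,125],"rotation":[0,0,0]},{"translation":[0,0,140],"rotation":[0,0,0]},{"translation":[0,0,150],"rotation":[0,0,0]},{"translation":[0,0,150],"rotation":[0,0,0]}]}}

```text
t: 15.6
position: [0.4995, -0.1814, 0.2014]
ee_rot: [0.996, -0.094, 0.001, 0.001]
ft_force: [0.6, -0.5, 0.1]
grip_width: 0.0875
finger_force: 0.0
```

```bash
python3 lev.py wrist|tail -3
python3 - <<'E'
from h import *
d=grab("wrist");P=cloud(d);z=d["range_z"]
F=np.array([.9816,-.1908]);L=np.array([.1908,.9816]);q=P[...,:2]-[.497,-.187];X,Y=q@F,q@L
m=(abs(X)<.01)&(Y>.021)&(Y<.06)&(P[...,2]>.08)&(P[...,2]<.1);print("paddle Y",m.sum(),Y[m].min(),Y[m].max())
E
```

```text
[0.06  0.036 0.124]
 [0.061 0.041 0.125]
 [0.06  0.044 0.127]]
paddle Y 123 0.02830426341963858 0.03660512065400654
```

Paddle is back out (outer face at Y ≈ 36.6 mm). I check the lever angle once more before handing in.

Run:
```python
from h import *
d=grab("wrist");P,f,z=cloud(d),d["frame"],d["range_z"]
hsv=cv2.cvtColor(f,cv2.COLOR_RGB2HSV);h,S,V=[hsv[...,i].astype(int) for i in range(3)]
F=np.array([.9816,-.1908]);L=np.array([.1908,.9816]);q=P[...,:2]-[.497,-.187];X,Y=q@F,q@L
r=(z>0)&(X>-.02)&(X<.1)&(Y>.033)&(Y<.05)&((h<5)|(h>174))&(S>150)&(V>60)&(P[...,2]>.1)
p=P[...,2]; print(X[r].max(),p[r].max())
k=r&(p>.102)&(p<.122);l=cv2.fitLine(np.c_[X[k],p[k]].astype(np.float32),cv2.DIST_HUBER,0,.01,.01).ravel();print(l,np.degrees(np.arctan2(l[0],l[1])))
```

```text
0.06668745654160181 0.12753023801396537
[0.63110363 0.77569854 0.05081657 0.11266606] 39.131588
```

Lever angle is about 39–40° forward, at the stop.

```bash
python3 -c "
from workcell import job_done; print(job_done())"
```

```text
the job is handed in; nothing more can be done
None
```

The job is handed in: the red lever is at its forward stop (about 39° by camera), the black paddle was squeezed fully in for about 1 s and has sprung back out, and the blue tool was never approached.

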